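Check a stirrer gear against the master and sort the gears by tooth count

ROBOT

A 6-joint arm with a two-finger parallel gripper is mounted at the origin on the work surface. World frame = base frame: x ahead of the robot, y to its left, z up, the work surface at z = 0. Lengths are in m, angles in rad, forces in N, time in s.
With the tool pointing down it reaches from about 0.225 to 0.875 m from the base axis. Payload 3.4 kg.
Tool frame: the origin (TCP) lies between the finger pads; the fingertips stand 8 mm ahead of it and the grasp point (between the pads) lies 11 mm behind it; z points along the fingers, y is the line along which they close (so a half turn about z gives the same grasp; the last joint's range is limited). The gripper opens to 85 mm and grips with 20 to 120 N. Pads are 22 mm wide; open, the fingers measure 114 mm over their backs; the gripper's body (76 mm by 85 mm) begins 54 mm behind the grasp point. The pads swing forward as they close: fully open they stand 13 mm farther back than shut.
Start: joints at [1.176, 0.276, 1.505, -0, 1.361, -0.121], TCP at [0.155, 0.554, 0.239] pointing down, gripper open.
Joint ranges: [-2.89, 2.89], [-0.75, 2.08], [0.22, 2.7], [-1.18, 4.32], [0.11, 2.71], [-2.7, 2.7]. Speed limits (rad/s): [2.57, 2.57, 3.14, 3.14, 3.14, 3.14].

INTERFACE

Orientations are given as a unit quaternion [w, x, y, z].
In Python, from rig import manip gives the robot as it stands.
- The arm moves only by the tool move_arm, never from a script. Its argument "deltas" is a list that holds one entry, the list of rows, each a list of 5 numbers: the shift along the tool's x, y, z normalised to -1 to 1, where 1 is 80 cm, then the turn about the tool's z normalised to -1 to 1, where 1 is 120 degrees, then the closure, from -1 (fully open) to 1 (shut). In form: [[[tx, ty, tz, twist, grip], ...]]. A call has 1 to 12 rows; each row is the pose to reach, as a shift and turn from the pose commanded when the call began, along the tool's axes at that moment; what a row does not reach only later rows make up. A row lasts 1/10 s, in which the tool goes at most 50 mm and 8.59 degrees, less where a joint would pass 70% of its speed; a pose out of reach is approached as far as the arm can. A call with a number of a shift or a turn outside -1 to 1 is refused whole. A call with a gripper value outside its range is refused whole. The fingers move at their own pace and stop on an object; "squeeze" is the grip in N (left out, the last holds). Time passes only in rows, so rows that repeat a pose let the fingers close. It gives the time, the measured TCP pose, the force, the opening and the grip force at its end, in the units of the state.
- manip.get_state(): the state, without advancing time (a new reading comes with each control period).
- manip.get_image(name): name is "scene" or "top"; returns the picture (420x560x3 uint8, red, green, blue); there is no depth.
- manip.camera_params(name): a dict with "fx", "fy", "cx", "cy" (pixels), "R" (3x3) and "t" (3): a world point X has camera coordinates R X + t. Camera axes: x right, y down, z forward; pixel columns grow to the right and rows downward; lengths in m; the calibration is good to about 2 mm. A picture is of the moment at which its call begins. camera_params takes no time and is no camera call.
- manip.sign_off(): hands the job in; it is judged then, once.
The state is a dict: "clock": time; "qpos": joint angles; "qd": joint speeds; "effort": joint torques, N m; "position": TCP position; "ee_rot": TCP orientation; "contact_force": force on the tool from outside, world axes, zero at the start; "moment": the same for the moment, N m; "width": finger opening in m; "gripper_force": force on a finger pad.
Only numpy, scipy, OpenCV 4.12 (cv2) and the standard library are available. Lean on these libraries where they do the work, as an engineer would, in place of code of your own. Each camera call takes 0.05 s, during which the arm holds its last target. There are 200 camera calls.

TASK

Two loose gears for the stirrer lie on the bench, equal in size but one with 12 teeth and one with 8. Take the 12-tooth gear by its hub and, holding it flat on the tester's plate, bring its teeth into full mesh with the steel master gear and turn it there until the master has been driven round by at least two teeth; then lay both loose gears flat in the sorting tray, each in the compartment that already holds a gear with the same number of teeth. Leave the beaker, the bottle and the wrench where they are.

Things in the scene. Friction and masses are not known exactly. Their poses are not given: they have to be found in the camera images.
- gear_12: The loose 12-tooth gear. Black plastic spur gear lying flat: 63 mm over the tooth tips, 14 mm thick (teeth from 1 mm up), with a round hub 26 mm in diameter above it, up to 44 mm from the underside, to hold it by. 60 to 115 g. Origin: centre of the underside; z up the axis; one tooth points along +x, the rest follow at equal steps.
- gear_8: The loose 8-tooth gear. Black plastic spur gear lying flat: 63 mm over the tooth tips, 14 mm thick (teeth from 1 mm up), with a round hub 26 mm in diameter above it, up to 44 mm from the underside, to hold it by. 60 to 115 g. Origin: centre of the underside; z up the axis; one tooth points along +x, the rest follow at equal steps.
- sample_12: Sample 12-tooth gear, loose, flat in one tray compartment at the tray's far (+x) end; the same as gear_12. Its teeth, like the master's, are straight-sided, 10 mm tall (root circle 43 mm), 7.8 mm wide at the root, 3.2 mm at the tip.
- sample_8: Sample 8-tooth gear, loose, flat in the other tray compartment at the far (+x) end; the same as gear_8. Its coarser teeth are 14 mm tall (root circle 35 mm), 11 mm wide at the root, 6 mm at the tip, and do not fit the master's gaps.
- tray: Fixed white open tray, 180 mm (its x) by 175 mm (its y): walls and floor 5 mm thick, rim 16 mm above the bench. A divider along y = 0 makes two compartments of 170 by 80 mm, centred at y = +43 and -43 mm. Origin: centre of the underside. The samples lie at about x = +45 mm; the free place in each compartment is centred at about x = -43 mm.
- tester: Fixed aluminium plate of the mesh tester, 180 mm (its x) by 110 mm (its y) by 12 mm thick, flat on the bench; origin: centre of the underside. The steel master gear turns on a post at x = +40 mm, y = 0; the free part of the plate, with a scribed centre line, lies on its -x side.
- master_axis (a point): On the master gear's axis at the level of the plate's top face, 12 mm above the bench; axes parallel to the plate's. Master: steel, 12 teeth, 63 mm over the tips, from 13 to 27 mm above the bench, its nut (18 mm across) up to 30 mm. In full mesh a 12-tooth gear's axis is 54 to 56 mm from this point; at 53 mm tips touch roots, beyond 63 mm the teeth are clear.
- master_mark (a point): Small black dot on the top face of one tooth of the master gear (tooth 0), 27 mm from its axis; it goes round with the gear. One tooth step is 30 degrees, about 14 mm at the dot.
- master (a joint): Angle of the master gear, rad, counter-clockwise from above; at 0 the dotted tooth points along the plate's +x. It turns freely both ways with a slight drag (0.02 N m) and stays where it is left.
- beaker: Bystander: steel beaker 72 mm across, 85 mm tall, standing. Origin: centre of the underside.
- bottle: Bystander: aluminium bottle 60 mm across, 150 mm tall, standing. Origin: centre of the underside.
- wrench: Bystander: wrench 180 mm long lying flat on the bench near the robot. Origin: centre of the underside.
Things that resemble listed ones, but are neither listed nor needed, are in the scene too. Leave any green look-alike of the gear_8 alone.

How it is judged:
By the outcome, as a careful person would: the job done as asked, in the order asked, and still so for the second after the job is handed in, with the robot touching nothing.
It also fails if it takes over 61 s, if anything falls off the work surface, if the arm or the gripper's body presses on something with over 40 N, if the wrist force passes 120 N, or if a joint passes its speed limit or range.

## Working session

There is one attempt and no reset: what is moved stays moved. The work goes in short steps, Python scripts to look and compute and a tool call to move; the robot and the scene stay as the last step left them, time stands still between calls to the robot, and variables do not carry over. Pictures are saved under pics/ and viewed, at most 13 in all, crops included, and the job is handed in when it is done.

Besides the shell and the picture viewer there is one more tool, called after "Emit:" as name([rows], argument=value, ...), one row to a line, values as JSON. move_arm: Moves the arm, as the interface text tells. Scaled input: -1 to 1 covers 80 cm each way for a shift and 120 degrees each way for a turn. Its arguments: {"type":"object","properties":{"deltas":{"type":"array","items":{"type":"array","items":{"type":"array","items":{"type":"number","minimum":-1,"maximum":1}}}},"squeeze":{"type":"number"}},"required":["deltas"]}

```bash
mkdir -p pics; python3 - <<'E'
from rig import manip
import cv2, numpy as np
for n in ("top","scene"):
    im=manip.get_image(n); cv2.imwrite(f"pics/{n}0.png",im[:,:,::-1])
    p=manip.camera_params(n); print(n,{k:np.round(np.array(v),4).tolist() for k,v in p.items()})
s=manip.get_state(); print(s)
E
```

```text
top {'fx': 525.3626, 'fy': 525.3626, 'cx': 286.6849, 'cy': 208.9432, 'R': [[-0.0228, -0.9997, 0.009], [-0.9816, 0.0207, -0.1896], [0.1894, -0.0132, -0.9818]], 't': [0.0149, 0.5832, 1.1753]}
scene {'fx': 401.2291, 'fy': 401.2291, 'cx': 279.9515, 'cy': 207.8731, 'R': [[0.8689, 0.4948, 0.0146], [0.4132, -0.7088, -0.5717], [-0.2725, 0.5028, -0.8203]], 't': [-0.4997, -0.2049, 1.2283]}
{'clock': 0.1, 'qpos': array([ 1.17604103e+00,  2.76514378e-01,  1.50602930e+00,  6.60859708e-06,
        1.36069562e+00, -1.20998009e-01]), 'qd': array([ 0.00089093, -0.00154361, -0.00275109,  0.0008065 ,  0.00205387,
       -0.00035377]), 'effort': array([ 1.10321900e-03, -4.17699909e+01, -2.46406692e+01, -1.75193850e-04,
        5.69165408e-03, -3.49540403e-05]), 'position': array([0.15527201, 0.55315194, 0.23852704]), 'ee_rot': array([-2.13094165e-04,  1.36452262e-01,  9.90646305e-01, -7.95272916e-04]), 'contact_force': array([ 0.44177575, -0.22428011, -0.03865997]), 'moment': array([-0.05727271, -0.03227022, -0.02718784]), 'gripper_force': 0.0, 'width': 0.0856358341475207}
```

View pics/top0.png

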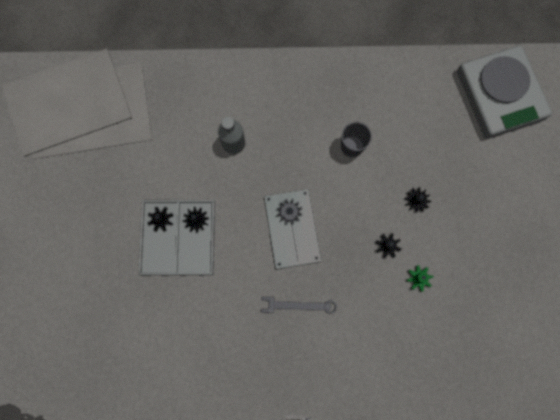

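View pics/scene0.png

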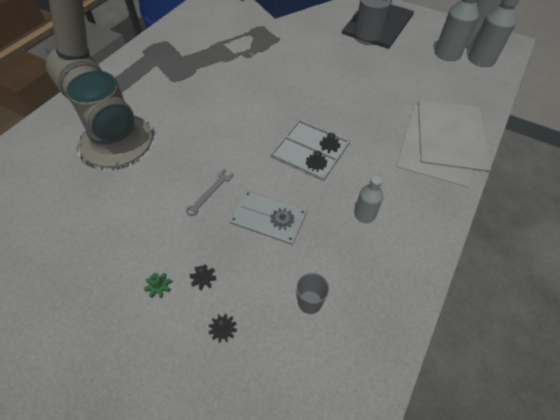

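Top view: black loose gears at (417,200) and (388,245), with a green look-alike at (419,278). The tray is at (178,238) with gears at (160,218) and (196,219), and the tester is at (292,230) with the master at (289,211). The finely toothed gear at (417,200) looks like the 12-tooth one. The scene view shows the same gears at (222,327) and (203,276). I'll confirm with enlarged, rectified crops.

```bash
cat > h.py <<'E'
from rig import manip
import cv2, numpy as np
def ray(n,uv,z):
    p=manip.camera_params(n); R=np.array(p['R']); C=-R.T@np.array(p['t'])
    d=R.T@np.array([(uv[0]-p['cx'])/p['fx'],(uv[1]-p['cy'])/p['fy'],1]); return (C+d*(z-C[2])/d[2])[:2]
def proj(n,X):
    p=manip.camera_params(n); c=np.array(p['R'])@X+np.array(p['t']); return np.array([p['fx']*c[0]/c[2]+p['cx'],p['fy']*c[1]/c[2]+p['cy']])
def rect(n,im,c,z,half=.05,S=200):
    # metric view of plane z around c: row up=+x, col right=-y
    src=[];dst=[]
    for sx,sy in((1,1),(1,-1),(-1,-1),(-1,1)):
        src.append(proj(n,np.array([c[0]+sx*half,c[1]+sy*half,z]))); dst.append([S/2-sy*S/2,S/2-sx*S/2])
    return cv2.warpPerspective(im,cv2.getPerspectiveTransform(np.float32(src),np.float32(dst)),(S,S),flags=cv2.INTER_CUBIC)
def gear(n,im,uv,z=.010,thr=.5,half=.045,S=360,dark=True):
    c=ray(n,uv,z)
    for _ in range(2):
        g=cv2.cvtColor(rect(n,im,c,z,half,S),cv2.COLOR_RGB2GRAY)
        t,m=cv2.threshold(g,0,255,(cv2.THRESH_BINARY_INV if dark else cv2.THRESH_BINARY)+cv2.THRESH_OTSU)
        cs=cv2.findContours(m,cv2.RETR_EXTERNAL,cv2.CHAIN_APPROX_NONE)[0]
        k=min((q for q in cs if cv2.contourArea(q)>2000),key=lambda q:abs(cv2.pointPolygonTest(q,(S/2,S/2),True)-80) )
        (u,v),r=cv2.minEnclosingCircle(k)
        c=c+np.array([-(v-S/2),-(u-S/2)])*2*half/S
    return c,r*2*half/S,phases(g,(S/2,S/2),2*half/S)
def phases(g,ctr,mpp):
    # tooth harmonics of brightness over ring 24-30mm, angle CCW from +x world
    a=np.radians(np.arange(0,360,1)); out={}
    rr=np.arange(.0235,.030,.0005)/mpp
    X=ctr[0]-np.outer(rr,np.sin(a)); Y=ctr[1]-np.outer(rr,np.cos(a))
    prof=cv2.remap(g,X.astype(np.float32),Y.astype(np.float32),cv2.INTER_LINEAR).mean(0)
    for N in(8,12):
        f=(prof*np.exp(-1j*N*a)).mean(); out[N]=(round(abs(f),1),round(np.degrees(np.angle(-f))/-N,1))  # dark-tooth direction
    return out
E
python3 - <<'E'
from h import *
p=manip.camera_params('top');print('cam',-np.array(p['R']).T@np.array(p['t']))
p=manip.camera_params('scene');print('cams',-np.array(p['R']).T@np.array(p['t']))
im=manip.get_image('top'); sc=manip.get_image('scene')
tiles=[]
for nm,uv,us in(('A',(417,200),(222,327)),('B',(388,245),(203,276)),('T1',(160,218),(330,143)),('T2',(196,219),(317,161))):
    z=.010+(.005 if nm[0]=='T' else 0)
    print(nm,gear('top',im,uv,z),gear('scene',sc,us,z))
    tiles.append(rect('top',im,ray('top',uv,z),z,.045,200))
tiles.append(rect('top',im,ray('top',(419,278),.01),.01,.045,200))
for n,i,uv in (('top',im,(289,211)),('scene',sc,(283,218))):
    tiles.append(rect(n,i,ray(n,uv,.027),.027,.045,200)); print(ray(n,uv,.027))
tiles.append(rect('scene',sc,ray('scene',(222,327),.01),.01,.045,200))
mo=np.vstack([np.hstack(tiles[:4]),np.hstack(tiles[4:])])
mo=cv2.convertScaleAbs(mo,alpha=1.8); cv2.imwrite('pics/m1.png',mo[:,:,::-1])
for nm,z,c in(('tray',.016,(178,238)),('tester',.012,(292,230))):
    big=rect('top',im,ray('top',c,z),z,.12,480)
    g=cv2.cvtColor(big,cv2.COLOR_RGB2GRAY); _,m=cv2.threshold(g,0,255,cv2.THRESH_BINARY+cv2.THRESH_OTSU)
    m=cv2.morphologyEx(m,cv2.MORPH_CLOSE,np.ones((25,25)))
    k=max(cv2.findContours(m,cv2.RETR_EXTERNAL,cv2.CHAIN_APPROX_NONE)[0],key=cv2.contourArea)
    (u,v),wh,an=cv2.minAreaRect(k); c0=ray('top',c,z)
    print(nm,c0+np.array([-(v-240),-(u-240)])*.0005,np.array(wh)*.5,an)
for n,i,u in (('bottle',.15,(229,124)),('beaker',.085,(357,136))): print(n,ray('top',u,i))
E
```

```text
cam [0.35025373 0.01833471 1.2643959 ]
cams [ 0.85364019 -0.51559719  0.8977331 ]
A (array([ 0.60863645, -0.31744239]), 0.032091876983642575, {8: (np.float64(1.9), np.float64(-9.4)), 12: (np.float64(7.9), np.float64(-9.5))}) (array([ 0.60835696, -0.31867764]), 0.032894390106201175, {8: (np.float64(0.5), np.float64(-17.1)), 12: (np.float64(15.2), np.float64(-9.4))})
B (array([ 0.4975681 , -0.23814583]), 0.03328032302856445, {8: (np.float64(16.4), np.float64(-20.4)), 12: (np.float64(0.0), np.float64(1.5))}) (array([ 0.49763358, -0.24016547]), 0.03477160263061523, {8: (np.float64(17.7), np.float64(-20.2)), 12: (np.float64(0.7), np.float64(13.6))})
T1 (array([0.57382874, 0.30718486]), 0.031875730514526364, {8: (np.float64(21.6), np.float64(20.5)), 12: (np.float64(0.3), np.float64(-12.0))}) (array([0.57021448, 0.31209865]), 0.04326266860961914, {8: (np.float64(1.3), np.float64(-21.3)), 12: (np.float64(0.1), np.float64(-1.3))})
T2 (array([0.57030607, 0.22277354]), 0.03063877487182617, {8: (np.float64(0.3), np.float64(-16.6)), 12: (np.float64(12.7), np.float64(6.1))}) (array([0.56743158, 0.22579188]), 0.040889549255371097, {8: (np.float64(1.1), np.float64(16.9)), 12: (np.float64(1.8), np.float64(4.1))})
[ 0.58380033 -0.00369301]
[ 0.58708396 -0.0057728 ]
tray [0.52606225 0.26318802] [239.5 239.5] 90.0
tester [ 0.54609873 -0.01148686] [178.33233643 108.75302124] 81.8698959350586
bottle [0.7606019  0.12748552]
beaker [ 0.74898984 -0.16684901]
```

View pics/m1.png

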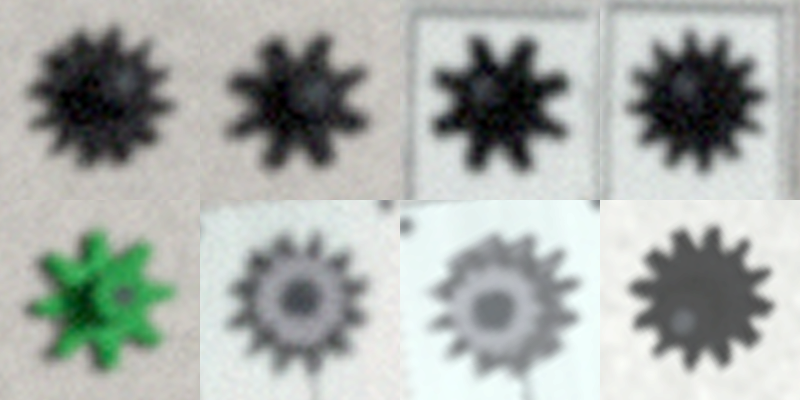

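Pixels and identity:
- (417,200) has 12 teeth, so it is gear_12.
- (388,245) has 8 teeth, so it is gear_8.
- (419,278) is the green look-alike and will be left alone.
- In the tray, (160,218) is the 8-tooth sample (+y compartment) and (196,219) is the 12-tooth sample (-y compartment).

The crop confirms these counts, so I'm moving above gear_12. The master's phase and the tray edges can be measured along the way.

Emit:
move_arm([
  [[-0.84, -0.896, 0.14, 0.786, -1], [-0.84, -0.896, 0.14, 0.786, -1], [-0.84, -0.896, 0.14, 0.786, -1], [-0.84, -0.896, 0.14, 0.786, -1], [-0.84, -0.896, 0.14, 0.786, -1], [-0.84, -0.896, 0.14, 0.786, -1], [-0.84, -0.896, 0.14, 0.786, -1], [-0.84, -0.896, 0.14, 0.786, -1], [-0.84, -0.896, 0.14, 0.786, -1], [-0.84, -0.896, 0.14, 0.786, -1], [-0.84, -0.896, 0.14, 0.786, -1], [-0.84, -0.896, 0.14, 0.786, -1]],
])

```text
clock: 1.4
position: [0.431, 0.0227, 0.1713]
ee_rot: [0.0, 0.82, 0.572, 0.0]
contact_force: [0.7, 0.7, 1.1]
width: 0.0853
gripper_force: 0.0
```

```bash
cat >> h.py <<'E'
from scipy.spatial.transform import Rotation as Ro
def go(x,y,z,th=None):
    s=manip.get_state(); w,a,b,c=s['ee_rot']; R=Ro.from_quat([a,b,c,w]).as_matrix()
    d=R.T@(np.array([x,y,z])-s['position'])/.8
    cur=np.degrees(np.arctan2(R[1,1],R[0,1])); tw=0 if th is None else (cur-th)/120
    print('t',round(s['clock'],2),'pos',np.round(s['position'],4),'th',round(cur,2),'tilt',round(R[2,2],4),'w',round(s['width'],4),'F',np.round(s['contact_force'],1),'q6',round(s['qpos'][5],2))
    print('rows',np.round(d,4),round(tw,4),'n>=',np.ceil(np.linalg.norm(d)*.8/.05),np.ceil(abs(tw)*120/8.59))
E
python3 - <<'E'
from h import *
go(.6085,-.318,.12,-20)
im=cv2.imread('pics/top0.png')[:,:,::-1].copy(); sc=cv2.imread('pics/scene0.png')[:,:,::-1].copy()
for n,i,uv in (('top',im,(289,211)),('scene',sc,(283,218))):
  for z in (.020,.027): print(n,z,gear(n,i,uv,z))
# tray: saturation-free outline via gradient threshold in metric view
z=.016; c0=np.array([.527,.263]); 
g=cv2.cvtColor(rect('top',im,c0,z,.12,480),cv2.COLOR_RGB2GRAY)
cv2.imwrite('pics/tray.png',cv2.convertScaleAbs(g,alpha=1.8))
print(np.round([ray('top',u,z) for u in((143,201),(215,201),(214,275),(140,275))],4).tolist())
E
```

```text
t 1.4 pos [0.431  0.0227 0.1713] th -20.18 tilt -1.0 w 0.0853 F [0.7 0.7 1.1] q6 0.24
rows [-0.3232  0.3551  0.0641] -0.0015 n>= 8.0 1.0
top 0.02 (array([ 0.5835581 , -0.00243923]), 0.03330434417724609, {8: (np.float64(0.4), np.float64(-20.9)), 12: (np.float64(8.1), np.float64(14.8))})
top 0.027 (array([ 0.58227828, -0.00231799]), 0.03310065078735351, {8: (np.float64(0.4), np.float64(-20.8)), 12: (np.float64(8.2), np.float64(14.8))})
scene 0.02 (array([ 0.58366599, -0.00399356]), 0.0354291877746582, {8: (np.float64(1.4), np.float64(-16.2)), 12: (np.float64(4.4), np.float64(14.4))})
scene 0.027 (array([ 0.58577023, -0.0080619 ]), 0.035140037536621094, {8: (np.float64(1.4), np.float64(-16.2)), 12: (np.float64(4.7), np.float64(14.4))})
[[0.618, 0.349], [0.6143, 0.1749], [0.4359, 0.1767], [0.4398, 0.3509]]
```

View pics/tray.png

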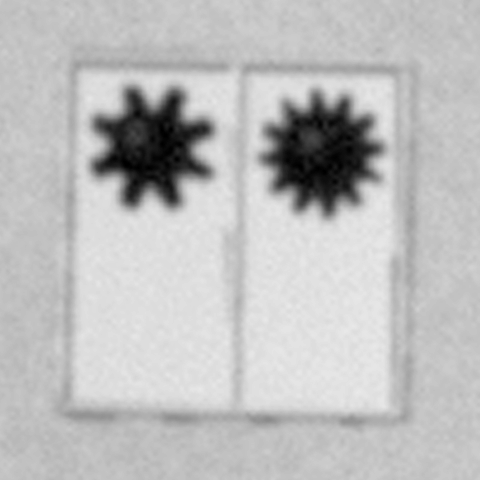

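The tray crop shows the 8-tooth sample on the left (+y) and the 12-tooth sample on the right. The free places are at crop pixels about (153,320) and (318,320), i.e. world (0.484,0.306) and (0.483,0.222). Next, hover over gear_12 and descend.

Emit:
move_arm([
  [[-0.323, 0.355, 0.064, 0, -1], [-0.323, 0.355, 0.064, 0, -1], [-0.323, 0.355, 0.064, 0, -1], [-0.323, 0.355, 0.064, 0, -1], [-0.323, 0.355, 0.064, 0, -1], [-0.323, 0.355, 0.064, 0, -1], [-0.323, 0.355, 0.064, 0, -1], [-0.323, 0.355, 0.064, 0, -1], [-0.323, 0.355, 0.064, 0, -1], [-0.323, 0.355, 0.064, 0, -1], [-0.323, 0.355, 0.064, 0, -1]],
])

```text
clock: 2.5
position: [0.6082, -0.3142, 0.1199]
ee_rot: [-0.001, 0.819, 0.574, -0.0]
contact_force: [-1.3, -1.1, 0.2]
width: 0.0853
gripper_force: 0.0
```

```bash
python3 -c "
from h import *
go(.6085,-.318,.026,-20)"
```

```text
t 2.5 pos [ 0.6082 -0.3142  0.1199] th -19.99 tilt -1.0 w 0.0853 F [-1.3 -1.1  0.2] q6 -0.23
rows [-0.0045  0.0021  0.1174] 0.0001 n>= 2.0 1.0
```

Emit:
move_arm([
  [[0, 0, 0.06, 0, -1], [0, 0, 0.09, 0, -1], [0, 0, 0.117, 0, -1], [0, 0, 0.117, 0, -1], [0, 0, 0.117, 0, 0], [0, 0, 0.117, 0, 1], [0, 0, 0.117, 0, 1], [0, 0, 0.117, 0, 1], [0, 0, 0.117, 0, 1], [0, 0, 0.117, 0, 1], [0, 0, 0.117, 0, 1]],
], squeeze=50)

```text
clock: 3.6
position: [0.6096, -0.3157, 0.028]
ee_rot: [0.001, 0.819, 0.573, 0.001]
contact_force: [0.3, 0.1, 5.9]
width: 0.0242
gripper_force: 49.3
```

```bash
python3 -c "
from h import *
go(.6085,-.318,.12,-20)"
```

```text
t 3.6 pos [ 0.6096 -0.3157  0.028 ] th -20.02 tilt -1.0 w 0.0242 F [0.3 0.1 5.9] q6 -0.23
rows [-3.20e-03 -1.00e-04 -1.15e-01] -0.0001 n>= 2.0 1.0
```

Grasped, but the gear may sit off-centre along the pads. I'll open, turn 90° and re-grip, which centres the hub on both axes.

Emit:
move_arm([
  [[0, 0, 0, 0, -0.1], [0, 0, -0.002, 0, -0.1], [0, 0, -0.002, 0, -0.1], [0, 0, -0.002, 0.07, -0.1], [0, 0, -0.002, 0.14, -0.1], [0, 0, -0.002, 0.21, -0.1], [0, 0, -0.002, 0.28, -0.1], [0, 0, -0.002, 0.35, -0.1], [0, 0, -0.002, 0.42, -0.1], [0, 0, -0.002, 0.49, -0.1], [0, 0, -0.002, 0.56, -0.1], [0, 0, -0.002, 0.63, -0.1]],
])

```text
clock: 4.8
position: [0.6087, -0.3152, 0.0277]
ee_rot: [-0.0, 0.999, -0.052, -0.0]
contact_force: [0.4, -0.3, -0.2]
width: 0.0468
gripper_force: 0.0
```

Emit:
move_arm([
  [[0, 0, 0, 0.07, -0.1], [0, 0, 0, 0.12, -0.1], [0, 0, 0, 0.12, -0.1], [0, 0, 0, 0.12, 1], [0, 0, 0, 0.12, 1], [0, 0, 0, 0.12, 1], [0, 0, 0, 0.12, 1], [0, 0, 0, 0.12, 1]],
], squeeze=50)

```text
clock: 5.6
position: [0.609, -0.3154, 0.0282]
ee_rot: [0.0, 0.985, -0.174, 0.0]
contact_force: [-0.2, -0.4, 0.5]
width: 0.0245
gripper_force: 49.1
```

```bash
python3 -c "
from h import *
go(.6085,-.318,.028,-110)"
```

```text
t 5.6 pos [ 0.609  -0.3154  0.0282] th -109.99 tilt -1.0 w 0.0245 F [-0.2 -0.4  0.5] q6 1.34
rows [0.0005 0.0033 0.0002] 0.0001 n>= 1.0 1.0
```

```bash
python3 -c "
from h import *
go(.513,-.0145,.10,-144)"
```

```text
t 5.6 pos [ 0.609  -0.3154  0.0282] th -109.99 tilt -1.0 w 0.0245 F [-0.2 -0.4  0.5] q6 1.34
rows [-0.2413 -0.3124 -0.0898] 0.2834 n>= 7.0 4.0
```

Emit:
move_arm([
  [[0, 0, -0.06, 0, 1], [0, 0, -0.09, 0, 1], [-0.241, -0.312, -0.09, 0.283, 1], [-0.241, -0.312, -0.09, 0.283, 1], [-0.241, -0.312, -0.09, 0.283, 1], [-0.241, -0.312, -0.09, 0.283, 1], [-0.241, -0.312, -0.09, 0.283, 1], [-0.241, -0.312, -0.09, 0.283, 1], [-0.241, -0.312, -0.09, 0.283, 1], [-0.241, -0.312, -0.09, 0.283, 1], [-0.241, -0.312, -0.09, 0.283, 1], [-0.241, -0.312, -0.09, 0.283, 1]],
])

```text
clock: 6.8
position: [0.5142, -0.0162, 0.1002]
ee_rot: [0.0, 0.891, -0.454, 0.001]
contact_force: [0.7, -0.4, -0.9]
width: 0.0244
gripper_force: 49.3
```

```bash
python3 - <<'E'
from h import *
go(.513,-.0145,.043,-144)
sc=manip.get_image('scene'); cv2.imwrite('pics/s1.png',cv2.resize(sc[140:280,170:370],None,fx=4,fy=4,interpolation=cv2.INTER_CUBIC)[:,:,::-1])
E
```

```text
t 6.8 pos [ 0.5142 -0.0162  0.1002] th -144.03 tilt -1.0 w 0.0244 F [ 0.7 -0.4 -0.9] q6 2.35
rows [-0.0026 -0.      0.0715] -0.0002 n>= 2.0 1.0
```

View pics/s1.png

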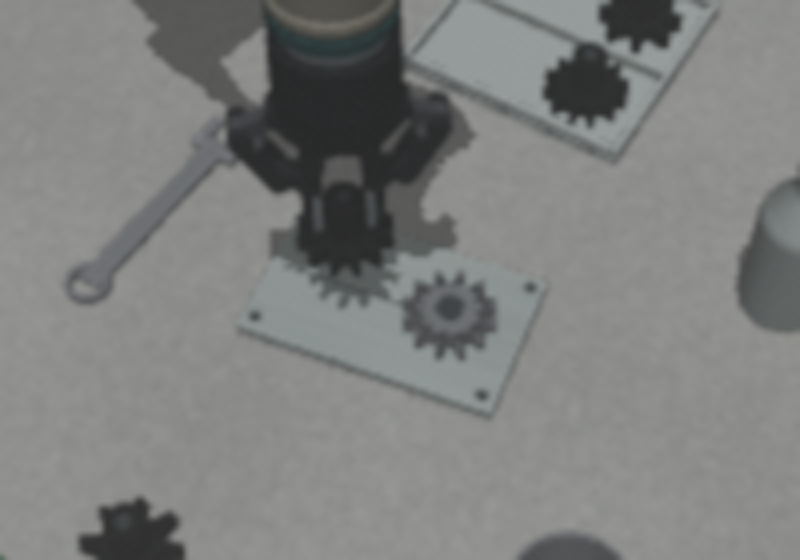

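The view shows the gear held level at about (345,235), above the plate with the master at (450,310). Descending onto the plate.

Emit:
move_arm([
  [[0, 0, 0.04, 0, 1], [0, 0, 0.06, 0, 1], [0, 0, 0.07, 0, 1], [0, 0, 0.0735, 0, 1], [0, 0, 0.0745, 0, 1], [0, 0, 0.0745, 0, 1]],
])

```text
clock: 7.45
position: [0.5139, -0.0152, 0.0411]
ee_rot: [-0.0, 0.891, -0.454, 0.001]
contact_force: [0.2, 0.1, -1.8]
width: 0.0243
gripper_force: 49.3
```

```bash
python3 - <<'E'
from h import *
go(.5843-.0624,-.0043-.0089,.0404,-144)
im=manip.get_image('top');sc=manip.get_image('scene')
a=rect('top',im,(.55,-.01),.026,.06,400); b=rect('scene',sc,(.55,-.01),.026,.06,400)
cv2.imwrite('pics/m2.png',cv2.convertScaleAbs(np.hstack([a,b]),alpha=1.8)[:,:,::-1])
E
```

```text
t 7.45 pos [ 0.5139 -0.0152  0.0411] th -143.99 tilt -1.0 w 0.0243 F [ 0.2  0.1 -1.8] q6 2.35
rows [ 0.0039 -0.0095  0.0009] 0.0001 n>= 1.0 1.0
```

View pics/m2.png

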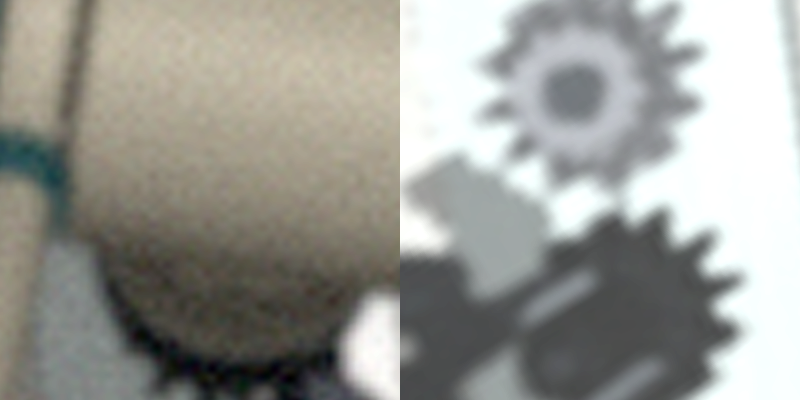

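In the scene crop the master is at about (593,77) and the gear at about (637,316), both in crop pixels. The centres are about 73 mm apart and gear teeth point at the master's gaps. I'll creep in along the centre line, watching the force.

Emit:
move_arm([
  [[0.002, -0.003, 0.001, 0, 1], [0.004, -0.007, 0.001, 0, 1], [0.006, -0.01, 0.001, 0, 1], [0.007, -0.0133, 0.001, 0, 1], [0.007, -0.0133, 0.001, 0, 1], [0.007, -0.0133, 0.001, 0, 1]],
])

```text
clock: 8.15
position: [0.5256, -0.0131, 0.0401]
ee_rot: [-0.0, 0.891, -0.454, 0.001]
contact_force: [-0.7, 0.9, 4.9]
width: 0.0248
gripper_force: 49.8
```

```bash
python3 - <<'E'
from h import *
go(.5301,-.0108,.0404,-144)
sc=manip.get_image('scene')
b=rect('scene',sc,(.55,-.01),.026,.06,560)
cv2.imwrite('pics/m3.png',cv2.convertScaleAbs(b,alpha=1.8)[:,:,::-1])
E
```

```text
t 8.15 pos [ 0.5256 -0.0131  0.0401] th -143.96 tilt -1.0 w 0.0248 F [-0.7  0.9  4.9] q6 2.36
rows [ 0.001  -0.0062 -0.0003] 0.0003 n>= 1.0 1.0
```

View pics/m3.png

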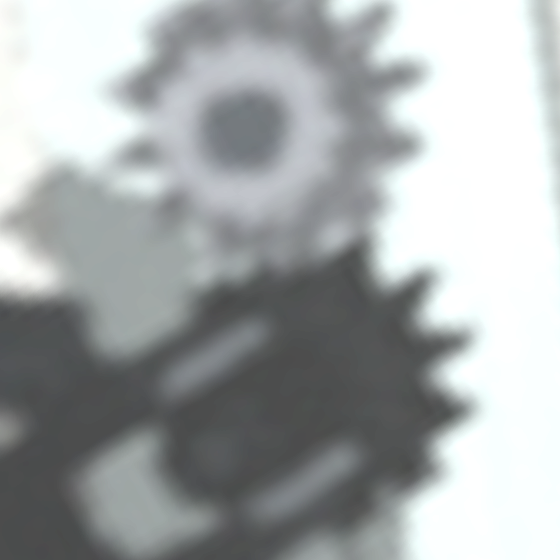

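Gear on plate (4.9 N down), with its teeth starting to enter the master's gaps near (300,255). Continuing.

Emit:
move_arm([
  [[0.001, -0.002, 0, 0, 1], [0.0018, -0.0035, 0, 0, 1], [0.0023, -0.0044, 0, 0, 1], [0.0023, -0.0044, 0, 0, 1], [0.0023, -0.0044, 0, 0, 1]],
])

```text
clock: 8.7
position: [0.5275, -0.0126, 0.0401]
ee_rot: [0.001, 0.891, -0.454, -0.001]
contact_force: [-6.1, -0.6, 9.1]
width: 0.0245
gripper_force: 50.4
```

Emit:
move_arm([
  [[0.0003, -0.0006, 0, 0, 1], [0.0006, -0.0011, 0, 0, 1], [0.0006, -0.0011, 0, 0, 1]],
])

```text
clock: 9.0
position: [0.5283, -0.0124, 0.0402]
ee_rot: [0.001, 0.891, -0.454, -0.001]
contact_force: [-5.0, -1.9, 10.2]
width: 0.0244
gripper_force: 50.4
```

Emit:
move_arm([
  [[0.0003, -0.0006, 0, 0, 1], [0.0006, -0.0011, 0, 0, 1], [0.0006, -0.0011, 0, 0, 1]],
])

```text
clock: 9.3
position: [0.5293, -0.0123, 0.0402]
ee_rot: [0.001, 0.891, -0.454, -0.001]
contact_force: [-5.6, -1.1, 8.7]
width: 0.0245
gripper_force: 50.4
```

Emit:
move_arm([
  [[0.0003, -0.0006, -0.0005, 0, 1], [0.0006, -0.0011, -0.001, 0, 1], [0.0006, -0.0011, -0.001, 0, 1]],
])

```text
clock: 9.6
position: [0.5317, -0.0118, 0.0402]
ee_rot: [-0.0, 0.891, -0.454, -0.0]
contact_force: [-2.1, 1.1, 0.6]
width: 0.0243
gripper_force: 49.6
```

Emit:
move_arm([
  [[0.0003, -0.0006, 0, 0, 1], [0.0006, -0.0011, 0, 0, 1], [0.0006, -0.0011, 0, 0, 1]],
])

```text
clock: 9.9
position: [0.5318, -0.0119, 0.0402]
ee_rot: [0.0, 0.891, -0.454, -0.001]
contact_force: [-4.1, -0.5, 2.4]
width: 0.0244
gripper_force: 49.6
```

```bash
python3 - <<'E'
from h import *
go(.53,-.012,.0402,-144)
sc=manip.get_image('scene')
b=rect('scene',sc,(.55,-.01),.026,.06,560)
cv2.imwrite('pics/m4.png',cv2.convertScaleAbs(b,alpha=1.8)[:,:,::-1])
E
```

```text
t 9.9 pos [ 0.5318 -0.0119  0.0402] th -143.96 tilt -1.0 w 0.0244 F [-4.1 -0.5  2.4] q6 2.36
rows [-0.0012  0.0019  0.    ] 0.0004 n>= 1.0 1.0
```

View pics/m4.png

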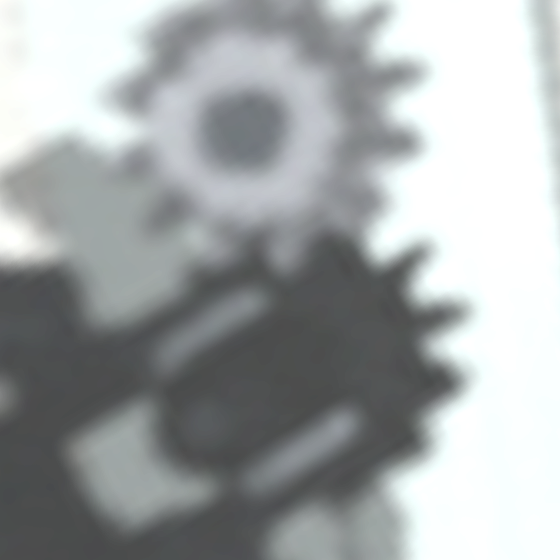

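Emit:
move_arm([
  [[0.0003, -0.0006, 0, 0, 1], [0.0006, -0.0011, 0, 0, 1], [0.0006, -0.0011, 0, 0, 1]],
])

```text
clock: 10.25
position: [0.5319, -0.0118, 0.0402]
ee_rot: [0.001, 0.891, -0.454, -0.002]
contact_force: [-6.8, -0.8, 4.1]
width: 0.0243
gripper_force: 49.7
```

Emit:
move_arm([
  [[0.0003, -0.0006, 0, 0, 1], [0.0006, -0.0011, 0, 0, 1], [0.0006, -0.0011, 0, 0, 1]],
])

```text
clock: 10.55
position: [0.532, -0.0118, 0.0402]
ee_rot: [0.001, 0.891, -0.453, -0.003]
contact_force: [-9.3, -1.1, 5.5]
width: 0.0247
gripper_force: 49.8
```

Bottomed at TCP (0.532,-0.0118), i.e. 53 mm, so the master axis is about (0.5845,-0.0043). Backing off to 55 mm.

Emit:
move_arm([
  [[-0.0016, 0.003, 0, 0, 1], [-0.0032, 0.006, 0, 0, 1], [-0.0032, 0.006, 0, 0, 1], [-0.0032, 0.006, 0, 0, 1]],
])

```text
clock: 10.95
position: [0.5307, -0.0126, 0.0407]
ee_rot: [-0.0, 0.891, -0.454, 0.001]
contact_force: [-0.1, 0.8, -1.0]
width: 0.0249
gripper_force: 49.4
```

```bash
python3 - <<'E'
from h import *
go(.530,-.012,.0402,-144)
print(np.linalg.norm(manip.get_state()['position'][:2]-[.5845,-.0043]))
E
```

```text
t 10.95 pos [ 0.5307 -0.0126  0.0407] th -143.97 tilt -1.0 w 0.0249 F [-0.1  0.8 -1. ] q6 2.36
rows [-0.0012  0.0002  0.0006] 0.0002 n>= 1.0 1.0
0.054431215371460735
```

Emit:
move_arm([
  [[-0.0004, 0.0007, 0.001, -0.035, 1], [-0.0004, 0.0007, 0.001, -0.07, 1], [-0.0004, 0.0007, 0.001, -0.105, 1], [-0.0004, 0.0007, 0.001, -0.14, 1], [-0.0004, 0.0007, 0.001, -0.175, 1], [-0.0004, 0.0007, 0.001, -0.21, 1], [-0.0004, 0.0007, 0.001, -0.245, 1], [-0.0004, 0.0007, 0.001, -0.28, 1], [-0.0004, 0.0007, 0.001, -0.315, 1], [-0.0004, 0.0007, 0.001, -0.35, 1], [-0.0004, 0.0007, 0.001, -0.35, 1]],
])

```text
clock: 12.05
position: [0.5301, -0.0129, 0.0402]
ee_rot: [0.0, 0.995, -0.104, 0.001]
contact_force: [-0.6, -0.5, 1.4]
width: 0.0248
gripper_force: 49.5
```

```bash
cat >> h.py <<'E'
def mphase(sc):
    c=np.array([.5858,-.0065]); S=400; half=.045
    g=cv2.cvtColor(rect('scene',sc,c,.027,half,S),cv2.COLOR_RGB2GRAY).astype(np.float32)
    a=np.radians(np.arange(-120,60,1)); rr=np.arange(.025,.031,.0005)*S/2/half
    p=cv2.remap(g,(S/2-np.outer(rr,np.sin(a))).astype(np.float32),(S/2-np.outer(rr,np.cos(a))).astype(np.float32),1).mean(0)
    f=((p-p.mean())*np.exp(-12j*a)).mean(); return round(abs(f),1),round(np.degrees(np.angle(-f))/-12,1)
E
python3 - <<'E'
from h import *
go(.530,-.012,.0402,-144+42)
print(np.linalg.norm(manip.get_state()['position'][:2]-[.5845,-.0043]))
sc=manip.get_image('scene'); cv2.imwrite('pics/r1.png',sc[:,:,::-1])
print(mphase(cv2.imread('pics/scene0.png')[:,:,::-1].copy()),mphase(sc))
E
```

```text
t 12.05 pos [ 0.5301 -0.0129  0.0402] th -101.97 tilt -1.0 w 0.0248 F [-0.6 -0.5  1.4] q6 1.62
rows [-0.0003 -0.0011 -0.0001] 0.0002 n>= 1.0 1.0
0.05509225254003432
(np.float64(4.3), np.float64(11.6)) (np.float64(4.1), np.float64(6.7))
```

Master has moved about -35° (42° less backlash), as expected. Turning on.

Emit:
move_arm([
  [[0, 0, 0, -0.035, 1], [0, 0, 0, -0.07, 1], [0, 0, 0, -0.105, 1], [0, 0, 0, -0.14, 1], [0, 0, 0, -0.175, 1], [0, 0, 0, -0.21, 1], [0, 0, 0, -0.245, 1], [0, 0, 0, -0.28, 1], [0, 0, 0, -0.3, 1], [0, 0, 0, -0.3, 1]],
])

```text
clock: 13.1
position: [0.5298, -0.0126, 0.0402]
ee_rot: [0.0, 0.978, 0.208, 0.001]
contact_force: [-0.1, -0.3, 3.0]
width: 0.0244
gripper_force: 49.6
```

```bash
python3 - <<'E'
from h import *
go(.530,-.012,.0402,-144+42)
print(np.linalg.norm(manip.get_state()['position'][:2]-[.5845,-.0043]))
sc=manip.get_image('scene'); print(mphase(sc))
E
```

```text
t 13.1 pos [ 0.5298 -0.0126  0.0402] th -66.04 tilt -1.0 w 0.0244 F [-0.1 -0.3  3. ] q6 1.0
rows [ 0.0006 -0.0006 -0.    ] 0.2996 n>= 1.0 5.0
0.05535896678422475
(np.float64(4.8), np.float64(0.3))
```

Emit:
move_arm([
  [[0, 0, 0, -0.035, 1], [0, 0, 0, -0.07, 1], [0, 0, 0, -0.105, 1], [0, 0, 0, -0.14, 1], [0, 0, 0, -0.175, 1], [0, 0, 0, -0.21, 1], [0, 0, 0, -0.245, 1], [0, 0, 0, -0.26, 1], [0, 0, 0, -0.26, 1]],
])

```text
clock: 14.05
position: [0.5294, -0.0126, 0.0401]
ee_rot: [0.0, 0.886, 0.463, 0.001]
contact_force: [-0.9, -0.4, 4.6]
width: 0.0242
gripper_force: 49.8
```

```bash
python3 - <<'E'
from h import *
go(.526,-.014,.10,-35)
print(np.linalg.norm(manip.get_state()['position'][:2]-[.5845,-.0043]))
sc=manip.get_image('scene'); print(mphase(sc))
b=rect('scene',sc,(.55,-.01),.026,.06,560)
cv2.imwrite('pics/m5.png',cv2.convertScaleAbs(b,alpha=1.8)[:,:,::-1])
E
```

```text
t 14.05 pos [ 0.5294 -0.0126  0.0401] th -34.85 tilt -1.0 w 0.0242 F [-0.9 -0.4  4.6] q6 0.45
rows [-0.0038 -0.0024 -0.0748] 0.0013 n>= 2.0 1.0
0.05569087049549102
(np.float64(4.9), np.float64(-0.6))
```

View pics/m5.png

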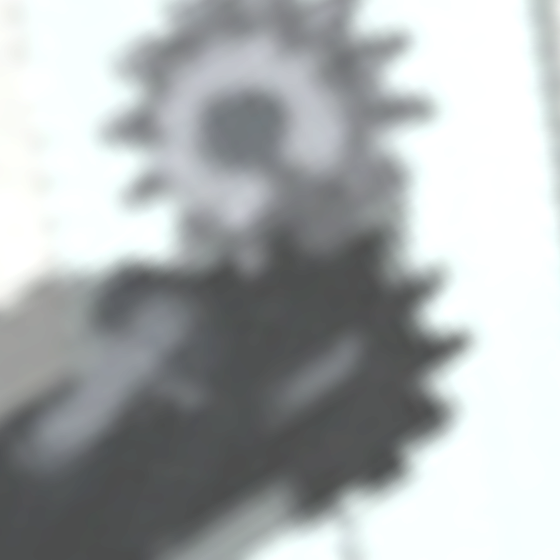

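The master followed 1:1, phase 11.6 → -23 → -59 → -91°, about 100° in total, so more than three teeth. The crop shows the teeth still meshed around (300,245). Back off, lift, and carry the gear to the -y (12-tooth) compartment.

Emit:
move_arm([
  [[-0.005, -0.0055, 0, 0, 1], [-0.0103, -0.011, -0.001, 0, 1], [-0.0103, -0.011, -0.04, 0, 1], [-0.0103, -0.011, -0.08, 0, 1], [-0.0103, -0.011, -0.08, 0, 1]],
])

```text
clock: 14.6
position: [0.5185, -0.0147, 0.1068]
ee_rot: [0.002, 0.886, 0.463, 0.002]
contact_force: [0.7, 0.2, -0.4]
width: 0.0244
gripper_force: 49.4
```

```bash
python3 - <<'E'
from h import *
go(.484,.2215,.10,0)
E
```

```text
t 14.6 pos [ 0.5185 -0.0147  0.1068] th -34.8 tilt -1.0 w 0.0244 F [ 0.7  0.2 -0.4] q6 0.44
rows [ 0.2178 -0.2039  0.0079] -0.29 n>= 5.0 5.0
```

Emit:
move_arm([
  [[0.218, -0.204, 0.008, -0.29, 1], [0.218, -0.204, 0.008, -0.29, 1], [0.218, -0.204, 0.008, -0.29, 1], [0.218, -0.204, 0.008, -0.29, 1], [0.218, -0.204, 0.008, -0.29, 1], [0.218, -0.204, 0.008, -0.29, 1], [0.218, -0.204, 0.008, -0.29, 1], [0.218, -0.204, 0.008, -0.29, 1], [0.218, -0.204, 0.008, -0.29, 1]],
])

```text
clock: 15.5
position: [0.4822, 0.2205, 0.097]
ee_rot: [-0.0, 0.708, 0.707, -0.001]
contact_force: [-0.4, 0.1, -1.3]
width: 0.0246
gripper_force: 49.4
```

```bash
python3 - <<'E'
from h import *
go(.484,.2215,.034,0)
sc=manip.get_image('scene')
cv2.imwrite('pics/t1.png',cv2.convertScaleAbs(cv2.resize(sc[100:200,250:370],None,fx=5,fy=5,interpolation=2),alpha=1.5)[:,:,::-1])
E
```

```text
t 15.5 pos [0.4822 0.2205 0.097 ] th -0.08 tilt -1.0 w 0.0246 F [-0.4  0.1 -1.3] q6 0.3
rows [0.0013 0.0023 0.0787] -0.0007 n>= 2.0 1.0
```

View pics/t1.png

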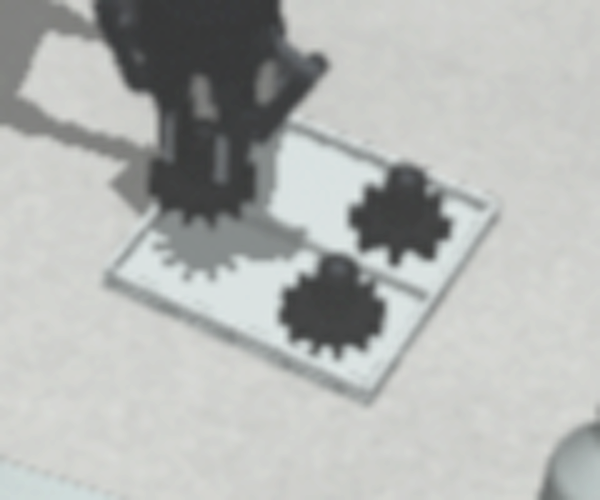

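Gear_12 hovers at crop (200,185) over the free end of the 12-tooth compartment. Lowering, releasing and lifting.

Emit:
move_arm([
  [[0, 0, 0.04, 0, 1], [0, 0, 0.065, 0, 1], [0, 0, 0.076, 0, 1], [0, 0, 0.079, 0, 1], [0, 0, 0.079, 0, 1], [0, 0, 0.078, 0, 0.2], [0, 0, 0.077, 0, -0.1], [0, 0, 0.077, 0, -0.1], [0, 0, 0.06, 0, -0.3], [0, 0, 0.02, 0, -0.6], [0, 0, -0.01, 0, -1], [0, 0, -0.01, 0, -1]],
])

```text
clock: 16.75
position: [0.485, 0.223, 0.1091]
ee_rot: [0.002, 0.707, 0.707, 0.004]
contact_force: [0.3, -0.2, -0.5]
width: 0.0855
gripper_force: 0.0
```

```bash
python3 - <<'E'
from h import *
go(.4978,-.238,.11,-20)
print(gear('top',manip.get_image('top'),(388,245)))
E
```

```text
t 16.75 pos [0.485  0.223  0.1091] th 0.05 tilt -1.0 w 0.0855 F [ 0.3 -0.2 -0.5] q6 0.3
rows [-0.5763  0.0155 -0.0024] 0.1671 n>= 10.0 3.0
(array([ 0.4973181 , -0.23802083]), 0.03328032302856445, {8: (np.float64(16.8), np.float64(-20.4)), 12: (np.float64(0.4), np.float64(0.4))})
```

Emit:
move_arm([
  [[-0.576, 0.0155, 0, 0.167, -1], [-0.576, 0.0155, 0, 0.167, -1], [-0.576, 0.0155, 0, 0.167, -1], [-0.576, 0.0155, 0, 0.167, -1], [-0.576, 0.0155, 0, 0.167, -1], [-0.576, 0.0155, 0, 0.167, -1], [-0.576, 0.0155, 0, 0.167, -1], [-0.576, 0.0155, 0, 0.167, -1], [-0.576, 0.0155, 0, 0.167, -1], [-0.576, 0.0155, 0, 0.167, -1], [-0.576, 0.0155, 0, 0.167, -1], [-0.576, 0.0155, 0, 0.167, -1]],
])

```text
clock: 18.0
position: [0.494, -0.2373, 0.1043]
ee_rot: [-0.002, 0.819, 0.573, -0.0]
contact_force: [0.0, 0.4, 0.3]
width: 0.0855
gripper_force: 0.0
```

```bash
python3 - <<'E'
from h import *
go(.4978,-.238,.028,-20)
E
```

```text
t 18.0 pos [ 0.494  -0.2373  0.1043] th -20.02 tilt -1.0 w 0.0855 F [0.  0.4 0.3] q6 -0.23
rows [0.0006 0.005  0.0954] -0.0002 n>= 2.0 1.0
```

Emit:
move_arm([
  [[0, 0.003, 0.04, 0, -1], [0, 0.003, 0.08, 0, -1], [0, 0.003, 0.095, 0, -1], [0, 0.003, 0.095, 0, -1], [0, 0.003, 0.095, 0, 0], [0, 0.003, 0.095, 0, 1], [0, 0.003, 0.095, 0, 1], [0, 0.003, 0.095, 0, 1], [0, 0.003, 0.095, 0, 1], [0, 0.003, 0.095, 0, 1], [0, 0.003, 0.04, 0, 1], [0, 0.003, -0.02, 0, 1]],
], squeeze=50)

```text
clock: 19.2
position: [0.4956, -0.2387, 0.1205]
ee_rot: [-0.003, 0.819, 0.573, -0.001]
contact_force: [1.6, -0.8, -1.2]
width: 0.0243
gripper_force: 49.4
```

```bash
python3 - <<'E'
from h import *
go(.4845,.3065,.12,0)
E
```

```text
t 19.2 pos [ 0.4956 -0.2387  0.1205] th -20.02 tilt -1.0 w 0.0243 F [ 1.6 -0.8 -1.2] q6 -0.23
rows [ 0.6355 -0.2464  0.0029] -0.1669 n>= 11.0 3.0
```

Emit:
move_arm([
  [[0.6355, -0.2464, 0, -0.167, 1], [0.6355, -0.2464, 0, -0.167, 1], [0.6355, -0.2464, 0, -0.167, 1], [0.6355, -0.2464, 0, -0.167, 1], [0.6355, -0.2464, 0, -0.167, 1], [0.6355, -0.2464, 0, -0.167, 1], [0.6355, -0.2464, 0, -0.167, 1], [0.6355, -0.2464, 0, -0.167, 1], [0.6355, -0.2464, 0, -0.167, 1], [0.6355, -0.2464, 0, -0.167, 1], [0.6355, -0.2464, 0, -0.167, 1], [0.6355, -0.2464, 0, -0.167, 1]],
])

```text
clock: 20.4
position: [0.4858, 0.3111, 0.1212]
ee_rot: [-0.001, 0.705, 0.709, 0.002]
contact_force: [-0.7, -1.5, -1.0]
width: 0.0243
gripper_force: 49.5
```

Emit:
move_arm([
  [[0, 0, 0, 0, 1], [0, 0, 0, 0, 1], [0, 0, 0, 0, 1]],
])

```text
clock: 20.7
position: [0.4859, 0.304, 0.1212]
ee_rot: [0.0, 0.708, 0.707, -0.0]
contact_force: [0.7, -1.0, -0.8]
width: 0.0244
gripper_force: 49.5
```

```bash
python3 - <<'E'
from h import *
go(.4845,.3065,.0335,0)
E
```

```text
t 20.7 pos [0.4859 0.304  0.1212] th -0.07 tilt -1.0 w 0.0244 F [ 0.7 -1.  -0.8] q6 0.44
rows [ 0.0032 -0.0017  0.1097] -0.0006 n>= 2.0 1.0
```

Emit:
move_arm([
  [[0.002, 0, 0.05, 0, 1], [0.002, 0, 0.09, 0, 1], [0.002, 0, 0.106, 0, 1], [0.002, 0, 0.1095, 0, 1], [0.002, 0, 0.1095, 0, 1], [0.002, 0, 0.109, 0, 0.2], [0.002, 0, 0.108, 0, -0.1], [0.002, 0, 0.108, 0, -0.1], [0.002, 0, 0.09, 0, -0.3], [0.002, 0, 0.05, 0, -0.6], [0.002, 0, 0, 0, -1], [0.002, 0, -0.05, 0, -1]],
])

```text
clock: 21.9
position: [0.4857, 0.3071, 0.1625]
ee_rot: [-0.0, 0.707, 0.707, -0.0]
contact_force: [-0.1, -0.4, 0.6]
width: 0.0854
gripper_force: 0.0
```

Emit:
move_arm([
  [[0.06, -0.3, -0.1, 0, -1], [-0.06, -0.3, -0.1, 0, -1], [-0.15, -0.3, -0.1, 0, -1], [-0.3, -0.3, -0.1, 0, -1], [-0.4, -0.3, -0.1, 0, -1], [-0.4, -0.3, -0.1, 0, -1], [-0.4, -0.3, -0.1, 0, -1], [-0.4, -0.3, -0.1, 0, -1], [-0.4, -0.3, -0.1, 0, -1]],
])

```text
clock: 22.8
position: [0.2497, -0.002, 0.2405]
ee_rot: [0.001, 0.706, 0.708, 0.0]
contact_force: [0.7, -0.7, 0.6]
width: 0.0854
gripper_force: 0.0
```

```bash
python3 - <<'E'
from h import *
go(.4845,.3065,.0335,0)
im=manip.get_image('top'); cv2.imwrite('pics/f.png',cv2.convertScaleAbs(cv2.resize(im[80:330,110:510],None,fx=2,fy=2,interpolation=2),alpha=1.6)[:,:,::-1])
E
```

```text
t 22.8 pos [ 0.2497 -0.002   0.2405] th 0.13 tilt -1.0 w 0.0854 F [ 0.7 -0.7  0.6] q6 -0.29
rows [0.3853 0.2938 0.2589] 0.0011 n>= 9.0 1.0
```

View pics/f.png

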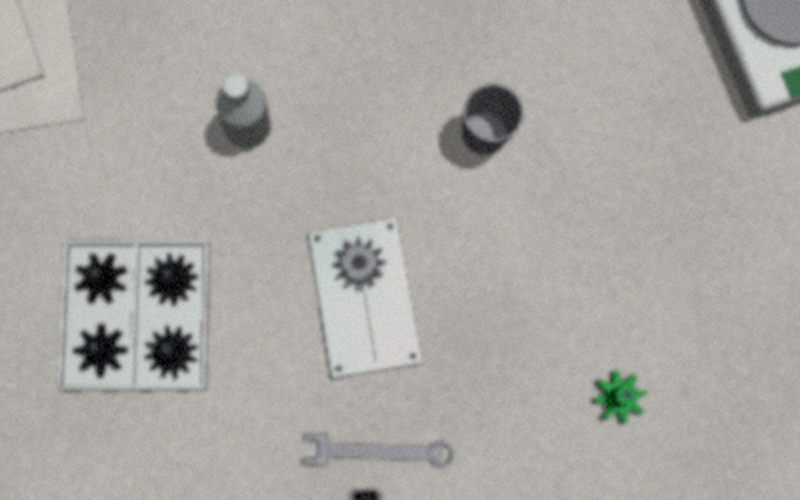

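Both gears lie flat in the right compartments: 8-tooth at (100,350), 12-tooth at (170,352). The bystanders are unmoved and the arm is clear, so I'm handing in.

```bash
python3 -c "
from rig import manip
print(manip.sign_off())"
```

```text
the job is handed in; nothing more can be done
None
```

The job is handed in at about 23 s: the 12-tooth gear drove the master about 100° (over three teeth) in mesh, and the final picture shows both loose gears flat in their matching tray compartments and the beaker, bottle and wrench unmoved.

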